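# Change over the heating pumps

## Task

Change the heating over to its spare pump at the three-lever console on the worktop: first push the ball-tipped lever over until it snaps into its other position (main pump off), then push the lever with the crossbar tip over until it snaps into its other position (spare pump on). Only push the levers, gently, without taking hold of them; do not flip the flat paddle lever, and leave everything else where it stands.

Things in the scene. Friction and masses are not known exactly. Their poses are not given: they have to be found in the camera images.
- console_mid (a point): Centre of the top face of the fixed grey console (170 x 270 mm, top 40 mm above the worktop). x axis: away from the robot; y: along the row of levers; turned up to 0.6 rad. Three white units 76 (x) x 66 (y) x 28 mm high sit on it 78 mm apart, in any order, centres 10 mm to +x of this point; each has a steel toggle lever (shank 10 mm thick) swinging along the console's x.
- ball_tip (a point): Centre of the dark steel ball (26 mm diameter) on the tip of the ball lever, 60 mm from its pivot; moves with the lever. The pivot is at the middle of its unit, 68 mm above the worktop. At the start the lever leans 0.50 rad away from the robot, tip 29 mm to console +x of the pivot.
- ball (a joint): Ball lever: 0 at the start (leaning to console +x), 1.00 when over towards the robot (console -x). Stable only at these two stops: the 160 g lever is top-heavy, so leaving either takes a push (about 0.75 N at the tip), fading to nothing at 0.50 (upright); past that it falls over by itself onto the other stop.
- bar_tip (a point): Centre of the dark steel crossbar (18 mm diameter, 44 mm long along the console's y) on the tip of the crossbar lever, 60 mm from its pivot; moves with the lever. The pivot is at the middle of its unit, 68 mm above the worktop. At the start the lever leans 0.50 rad towards the robot, tip 29 mm to console -x of the pivot.
- bar (a joint): Crossbar lever: 0 at the start (leaning to console -x), 1.00 when over away from the robot (console +x). Stable only at these two stops: the 160 g lever is top-heavy, so leaving either takes a push (about 0.75 N at the tip), fading to nothing at 0.50 (upright); past that it falls over by itself onto the other stop.
- paddle_tip (a point): Point on the flat dark steel paddle (8 x 26 x 36 mm) of the third lever, 12 mm below its upper edge, 60 mm from its pivot; this lever leans away from the robot (console +x) like the ball lever and must stay so.
- paddle (a joint): Paddle lever: 0 at the start, where it must stay; 1.00 is its other position. Stable only at these two stops: the 160 g lever is top-heavy, so leaving either takes a push (about 0.75 N at the tip), fading to nothing at 0.50 (upright); past that it falls over by itself onto the other stop.
- cap: Loose brass cap, 26 mm across, 22 mm high, standing on the console's deck on the robot's side of the units, between two of the levers; origin at its underside.
- jar: Loose glass jar with steel lid, 60 mm across, 65 mm high, beside the console's +y end; origin at its underside.
- tape: Loose grey roll of tape lying flat, 70 mm across, 20 mm high, on the worktop on the robot's side of the console; origin at its underside.
- toy: Loose orange plastic toy bird, 54 mm across, 64 mm high, beside the console's -y end; origin at its underside.
- cleaner: Loose white bottle with green cap, 64 mm across, 190 mm high, well to the right of the console; origin at its underside.
- mug: Loose white mug, 80 mm across, 90 mm high, well to the left of the console; origin at its underside.
- driver: Loose screwdriver with black handle, lying on the worktop well to the right of the console; origin at its underside.

How it is judged:
On the way, in this order (a step that is already met when the one before it is completed fails the run):
1. the ball lever is snapped over to its other position (value of joint ball above 0.9 rad and value of joint bar below 0.3 rad), for 0.2 s.
2. then the crossbar lever is snapped over to its other position (value of joint bar above 0.9 rad), for 0.2 s.
At the end, for the whole second after the job is handed in: Ball lever and crossbar lever both rest in their other positions (over 0.90 of 1.00 rad), the paddle lever still in its first (under 0.10 rad), and every loose thing within 30 mm of where it stood, and upright (value of joint each of ball, bar above 0.9 rad and value of joint paddle below 0.1 rad and distance of each of cap, jar, tape, toy, cleaner, mug, driver from where it was at the start of the episode below 0.03 m and angle between each of cap, jar, tape, toy, cleaner, mug's own z axis and vertical below 0.3 rad); the robot touches nothing.
It fails at once if the paddle lever is flipped (value of joint paddle above 0.5 rad).
It fails at once if a lever is pinched (pushed hard while its tip lies between the fingers, within 10 mm of the grasp point) ((distance between the grasp point and ball_tip below 0.01 m and contact force between the fingers and ball above 1 N) or (distance between the grasp point and bar_tip below 0.01 m and contact force between the fingers and bar above 1 N)).
It fails at once if a lever is pressed with more than 30 N (contact force between anything else and ball above 30 N or contact force between anything else and bar above 30 N or contact force between anything else and paddle above 30 N).
It fails at once if another thing is lifted, carried or pushed away (more than 30 mm) (distance of any of cap, jar, tape, toy, cleaner, mug, driver from where it was at the start of the episode above 0.03 m).
It also fails if it takes over 48 s, if anything falls off the work surface, if the arm or the gripper's body presses on something with over 40 N, if the wrist force passes 120 N, or if a joint passes its speed limit or range.

## Robot

A 6-joint arm with a two-finger parallel gripper is mounted at the origin on the work surface. World frame = base frame: x ahead of the robot, y to its left, z up, the work surface at z = 0. Lengths are in m, angles in rad, forces in N, time in s.
With the tool pointing down it reaches from about 0.275 to 0.875 m from the base axis. Payload 12.5 kg.
Tool frame: the origin (TCP) lies at the very end of the fingers, on their centre line; the grasp point (between the pads) lies 19 mm behind it; z points along the fingers, y is the line along which they close (so a half turn about z gives the same grasp; the last joint's range is limited). The gripper opens to 85 mm and grips with 20 to 120 N. Pads are 22 mm wide; open, the fingers measure 114 mm over their backs; the gripper's body (76 mm by 85 mm) begins 54 mm behind the grasp point. The pads swing forward as they close: fully open they stand 13 mm farther back than shut.
Start: joints at [1.115, 0.351, 1.652, -0, 1.139, -0.085], TCP at [0.199, 0.513, 0.231] pointing down, gripper open.
Joint ranges: [-2.75, 2.75], [-0.79, 2.1], [0.01, 2.65], [-1.57, 4.71], [0.07, 3.14], [-2.87, 2.87]. Speed limits (rad/s): [2.22, 2.22, 2.79, 3.14, 3.14, 3.14].

## Interface

Orientations are given as [roll, pitch, yaw] about the fixed x, y, z axes, in that order (R = Rz(yaw) Ry(pitch) Rx(roll)).
In Python, from plant import monitor, eyes, workorder gives the robot as it stands. The module is installed in compiled form; this text tells all that it offers.
- The arm moves only by the shell command python3 -m creep 'ROWS'. ROWS is JSON, a list of rows, each a list of 7 numbers: the shift along the tool's x, y, z in cm, then the turn, a rotation vector about the tool's x, y, z in rad, then the gripper command: -1 is fully open, 1 is shut, values between are in proportion. In form: [[tx, ty, tz, wx, wy, wz, grip], ...]. A call has 1 to 20 rows; each row shifts and turns the commanded pose from where the row before left it, along the tool's axes as they then stand; what a row does not reach is not made up. A row lasts 1/12 s, in which the tool goes at most 41.7 mm and 7.16 degrees, less where a joint would pass 70% of its speed; a pose out of reach is approached as far as the arm can. A call is refused whole if a number of a shift passes 4.17 or a number of a turn 0.125, either way. A call with a gripper value outside its range is refused whole. The fingers move at their own pace and stop on an object; the grip force is fixed at half the most. Time passes only in rows, so rows that do not move let the fingers close. It gives the time, the measured TCP pose, the force, the opening and the grip force at its end, in the units of the state.
- monitor.read_state(): the state, without advancing time (a new reading comes with each control period).
- eyes.camera(name): name is "side" or "top" or "wrist"; returns the picture (420x560x3 uint8, red, green, blue); there is no depth.
- eyes.camera_info(name): a dict with "fx", "fy", "cx", "cy" (pixels), "R" (3x3) and "t" (3): a world point X has camera coordinates R X + t. Camera axes: x right, y down, z forward; pixel columns grow to the right and rows downward; lengths in m; the calibration is good to about 2 mm. A picture is of the moment at which its call begins: read the wrist's pose just before it. camera_info takes no time and is no camera call; for the wrist camera it gives the pose at the moment of the call.
- workorder.close_job(): hands the job in; it is judged then, once.
The state is a dict: "clock": time; "q": joint angles; "joint_vel": joint speeds; "tau": joint torques, N m; "tool_pos": TCP position; "eef_rot": TCP orientation; "wrist_force": force on the tool from outside, world axes, zero at the start; "wrist_torque": the same for the moment, N m; "opening": opening from 0.0 (shut) to 1.0 (fully open); "grip_force": force on a finger pad.
Only numpy, scipy, OpenCV 4.12 (cv2) and the standard library are available. Lean on these libraries where they do the work, as an engineer would, in place of code of your own. Each camera call takes 0.05 s, during which the arm holds its last target. There are 200 camera calls.

## Working session

There is one attempt and no reset: what is moved stays moved. The work goes in short steps, Python scripts to look and compute and a shell command to move; the robot and the scene stay as the last step left them, time stands still between calls to the robot, and variables do not carry over. Pictures are saved under pics/ and viewed, at most 10 in all, crops included, and the job is handed in when it is done.

```bash
mkdir -p pics; python3 - <<'E'
from plant import monitor, eyes
import cv2
s=monitor.read_state(); print(s['clock'],s['tool_pos'],s['eef_rot'],s['opening'])
for n in('top','side'):
    i=eyes.camera_info(n); print(n,i)
    cv2.imwrite(f'pics/{n}0.png',eyes.camera(n)[:,:,::-1])
E
```

```text
0.0 [0.19912858 0.51232183 0.23074288] [-3.14039213e+00 -9.08820700e-05  2.77078795e+00] 1.0014234521677914
top {'fx': 387.8983837931874, 'fy': 387.8983837931874, 'cx': 276.0894410894702, 'cy': 216.06505657234493, 'R': array([[-0.04828534, -0.99882621,  0.0038383 ],
       [-0.97879582,  0.04655047, -0.19947881],
       [ 0.19906599, -0.01338882, -0.97989462]]), 't': array([0.00560487, 0.52321928, 1.03303534])}
side {'fx': 414.8838155074834, 'fy': 414.8838155074834, 'cx': 282.1591801242946, 'cy': 210.3906683261478, 'R': array([[ 0.994005  , -0.10892966,  0.00940193],
       [-0.07670718, -0.75606949, -0.64998072],
       [ 0.07791069,  0.64536288, -0.75989254]]), 't': array([-0.50366502,  0.09255037,  1.28285423])}
```

View pics/top0.png

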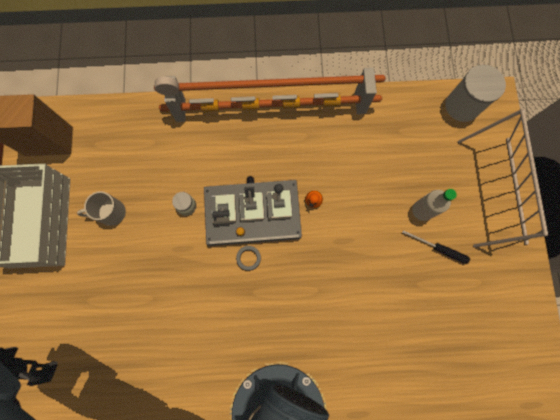

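View pics/side0.png

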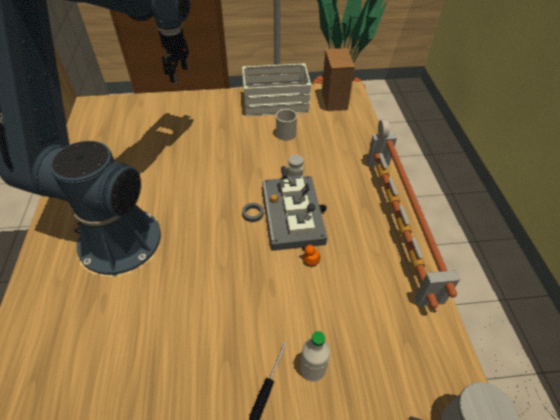

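The top view shows the console at about (252,212). The crossbar lever is at about (221,214), the other two tips are near (250,181) and (279,188), and the cap is at (240,231). A zoom should tell the ball from the paddle.

```bash
python3 - <<'E'
import cv2,numpy as np
a=cv2.imread('pics/top0.png')[165:275,165:335]; b=cv2.imread('pics/side0.png')[145:275,235:340]
a=cv2.resize(a,None,fx=2.8,fy=2.8,interpolation=2); b=cv2.resize(b,None,fx=2.8,fy=2.8,interpolation=2)
c=np.zeros((max(a.shape[0],b.shape[0]),a.shape[1]+b.shape[1],3),np.uint8)
c[:a.shape[0],:a.shape[1]]=a; c[:b.shape[0],a.shape[1]:]=b
cv2.imwrite('pics/zoom.png',c); print(a.shape,c.shape)
E
```

```text
(308, 476, 3) (364, 770, 3)
```

View pics/zoom.png

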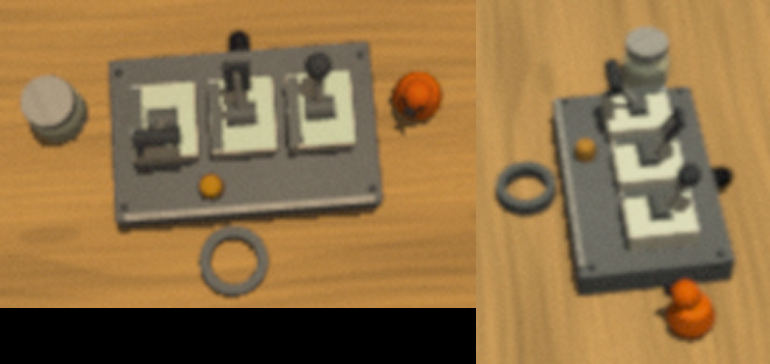

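```bash
cat > h.py <<'E'
import numpy as np
from plant import eyes
def ray(n,u,v,i=None):
    i=i or eyes.camera_info(n); R,t=np.array(i['R']),np.array(i['t'])
    d=R.T@[(u-i['cx'])/i['fx'],(v-i['cy'])/i['fy'],1]; return -R.T@t,d/np.linalg.norm(d)
def plane(n,u,v,z,i=None):
    c,d=ray(n,u,v,i); return c+d*(z-c[2])/d[2]
def tri(a,b):
    (c1,d1),(c2,d2)=a,b
    s=np.linalg.lstsq(np.c_[d1,-d2],c2-c1,rcond=None)[0]
    p,q=c1+s[0]*d1,c2+s[1]*d2; return (p+q)/2,np.linalg.norm(p-q)
E
python3 - <<'E'
from h import *
np.set_printoptions(precision=4,suppress=True)
T=lambda x,y:('top',165+x/2.8,165+y/2.8); S=lambda x,y:('side',235+(x-476)/2.8,145+y/2.8)
P=[plane(*T(*p),.04) for p in [(117,72),(361,53),(372,189),(124,208)]]
for p in P: print(p)
m=np.mean(P,0); e=(P[0]-P[1]+P[3]-P[2])[:2]; yaw=np.arctan2(-e[0],e[1]); print('mid',m,'yaw',yaw)
cx=np.array([np.cos(yaw),np.sin(yaw)]); cy=np.array([-cx[1],cx[0]])
for n,k,dx in(('bar',1,-.029),('paddle',0,.029),('ball',-1,.029)):
    print(n,'pivot',m[:2]+.01*cx+.078*k*cy,'tip',m[:2]+(.01+dx)*cx+.078*k*cy)
for n,a,b in(('ball',(317,66),(690,175)),('paddle',(237,68),(675,125)),('bar',(157,152),(613,75))):
    print(n,tri(ray(*T(*a)),ray(*S(*b))),plane(*T(*a),.12))
print('bird',plane(*T(416,96),.04),'jar',plane(*T(48,102),.065),'tape',plane(*T(235,261),.02),'cap',plane(*T(210,186),.062))
E
```

```text
[0.609  0.1754 0.04  ]
[ 0.6174 -0.0755  0.04  ]
[ 0.4755 -0.0784  0.04  ]
[0.4682 0.1702 0.04  ]
mid [0.5425 0.0479 0.04  ] yaw 0.0314926751734167
bar pivot [0.5501 0.1262] tip [0.5211 0.1253]
paddle pivot [0.5525 0.0482] tip [0.5815 0.0491]
ball pivot [ 0.555  -0.0298] tip [ 0.584  -0.0288]
ball (array([ 0.5869, -0.0277,  0.1172]), np.float64(0.005005249853487205)) [ 0.5835 -0.0278  0.12  ]
paddle (array([0.5855, 0.0483, 0.1154]), np.float64(0.0017678779464769504)) [0.5851 0.0482 0.12  ]
bar (array([0.5167, 0.1268, 0.1185]), np.float64(0.017482071609224277)) [0.5075 0.1256 0.12  ]
bird [ 0.5693 -0.129   0.04  ] jar [0.5744 0.2401 0.065 ] tape [0.4119 0.0625 0.02  ] cap [0.4826 0.0819 0.062 ]
```

The ball lever is at the -y end, the paddle is in the middle and the crossbar is at +y. The console yaw is about 0.03. I'm closing the gripper, aligning it and crossing above the scene.

```bash
python3 -m creep '[[0,0,0,0,0,-0.1,1],[0,0,0,0,0,-0.1,1],[0,0,0,0,0,-0.1,1],[0,0,0,0,0,-0.1,1],[-2.3,-3.1,0,0,0,0,1],[-2.3,-3.1,0,0,0,0,1],[-2.3,-3.1,0,0,0,0,1],[-2.3,-3.1,0,0,0,0,1],[-2.3,-3.1,0,0,0,0,1],[-2.3,-3.1,0,0,0,0,1],[-2.3,-3.1,0,0,0,0,1],[-2.3,-3.1,0,0,0,0,1],[-2.3,-3.1,0,0,0,0,1],[-2.3,-3.1,0,0,0,0,1],[-2.3,-3.1,0,0,0,0,1],[-2.3,-3.1,0,0,0,0,1],[-2.3,-3.1,0,0,0,0,1],[-2.3,-3.1,0,0,0,0,1],[-2.3,-3.1,0,0,0,0,1],[0,0,0,0,0,0,1]]'
```

```text
clock: 1.77
tool_pos: [0.5606, 0.0533, 0.2308]
eef_rot: [-3.14, 0.001, -3.116]
wrist_force: [1.1, 1.8, -0.8]
opening: 0.001
grip_force: 0.0
```

```bash
python3 -m creep '[[-2.1,-2.8,0,0,0,0,1],[-2.1,-2.8,0,0,0,0,1],[-2.1,-2.8,0,0,0,0,1],[0,0,0,0,0,0,1],[0,0,0,0,0,0,1],[0,0,0,0,0,0,1]]'; python3 - <<'E'
from plant import eyes,monitor
import cv2,pickle
i=eyes.camera_info('wrist'); pickle.dump(i,open('w.pkl','wb'))
cv2.imwrite('pics/w1.png',eyes.camera('wrist')[:,:,::-1])
E
```

```text
clock: 2.27
tool_pos: [0.6226, -0.0238, 0.2308]
eef_rot: [3.141, -0.001, -3.112]
wrist_force: [-0.9, 0.8, 0.2]
opening: 0.003
grip_force: 0.0
```

View pics/w1.png

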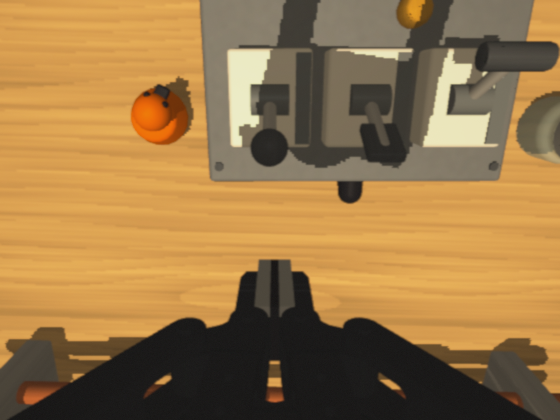

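The wrist view shows the ball at (269,148), the paddle at (383,143), the crossbar centre at (517,56) and the fingertips at (274,262). I'm converting these to positions.

```bash
python3 - <<'E'
from h import *; import pickle
np.set_printoptions(precision=4,suppress=True)
i=pickle.load(open('w.pkl','rb'))
for n,u,v,z in(('ball',269,148,.1207),('paddle',383,143,.12),('bar',517,56,.1207),('cap',416,10,.062),('tcp',274,262,.2308),('s1',219,166,.04),('s2',493,166,.04)): print(n,plane('wrist',u,v,z,i))
E
```

```text
ball [ 0.5856 -0.0278  0.1207]
paddle [0.58   0.0496 0.12  ]
bar [0.5226 0.1274 0.1207]
cap [0.4885 0.0795 0.062 ]
tcp [ 0.615  -0.0236  0.2308]
s1 [ 0.6176 -0.0737  0.04  ]
s2 [0.6102 0.1764 0.04  ]
```

```bash
python3 -m creep '[[-0.7,-0.4,0,0,0,0,1],[0,0,2.5,0,0,0,1],[0,0,2.5,0,0,0,1],[0,0,2.5,0,0,0,1],[0,0,2.5,0,0,0,1],[0,0,2.3,0,0,0,1],[0,0,0,0,0,0,1],[0,0,0,0,0,0,1]]'
```

```text
clock: 2.98
tool_pos: [0.63, -0.0275, 0.1081]
eef_rot: [3.141, -0.002, -3.112]
wrist_force: [-0.2, -0.2, 0.1]
opening: -0.003
grip_force: 0.0
```

```bash
python3 -m creep '[[0.3,0,0,0,0,0,1],[0.3,0,0,0,0,0,1],[0.3,0,0,0,0,0,1],[0.3,0,0,0,0,0,1],[0.3,0,0,0,0,0,1],[0.3,0,0,0,0,0,1],[0.3,0,0,0,0,0,1],[0.3,0,0,0,0,0,1],[0.3,0,0,0,0,0,1],[0.3,0,0,0,0,0,1],[0.3,0,0,0,0,0,1],[0.3,0,0,0,0,0,1],[0.3,0,0,0,0,0,1],[0.3,0,0,0,0,0,1],[0.3,0,0,0,0,0,1],[0.3,0,0,0,0,0,1],[0.3,0,0,0,0,0,1],[0.3,0,0,0,0,0,1],[0.3,0,0,0,0,0,1],[0.2,0,0,0,0,0,1]]'
```

```text
clock: 4.65
tool_pos: [0.5708, -0.0298, 0.1083]
eef_rot: [3.142, -0.0, -3.112]
wrist_force: [-0.1, -0.6, 2.0]
opening: -0.0
grip_force: 0.0
```

```bash
python3 -m creep '[[-1,0,0,0,0,0,1],[-1,0,0,0,0,0,1],[0,0,-2.5,0,0,0,1],[0,0,-2.5,0,0,0,1],[0,0,-2.5,0,0,0,1],[0,0,-2.5,0,0,0,1],[0,0,-2.5,0,0,0,1],[0,0,0,0,0,0,1],[0,0,0,0,0,0,1]]'; python3 - <<'E'
from plant import eyes
import cv2
cv2.imwrite('pics/w2.png',eyes.camera('wrist')[:,:,::-1])
E
```

```text
clock: 5.4
tool_pos: [0.5916, -0.0292, 0.2343]
eef_rot: [-3.141, 0.002, -3.112]
wrist_force: [0.2, 0.2, -1.1]
opening: -0.0
grip_force: 0.0
```

View pics/w2.png

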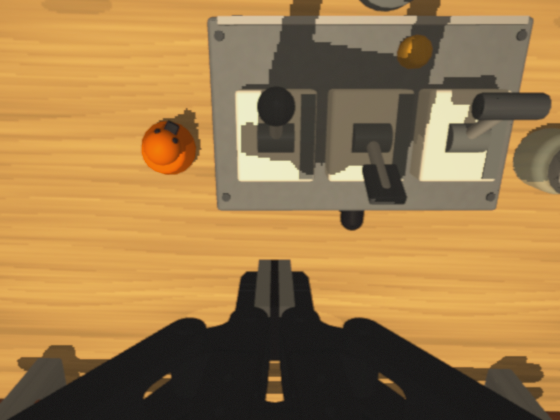

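The ball lever is over towards the robot: its tip is at (276,106), above the pivot at (276,138). The paddle and crossbar are unchanged. Next I move to the robot's side of the crossbar.

```bash
python3 -m creep '[[2,3.2,0,0,0,0,1],[2,3.2,0,0,0,0,1],[2,3.2,0,0,0,0,1],[2,3.2,0,0,0,0,1],[2,3.1,0,0,0,0,1],[0,0,0,0,0,0,1],[0,0,2.5,0,0,0,1],[0,0,2.5,0,0,0,1],[0,0,2.5,0,0,0,1],[0,0,2.5,0,0,0,1],[0,0,2.6,0,0,0,1],[0,0,0,0,0,0,1],[0,0,0,0,0,0,1]]'
```

```text
clock: 6.53
tool_pos: [0.4856, 0.1265, 0.1061]
eef_rot: [-3.141, -0.004, -3.113]
wrist_force: [-0.0, -0.0, 1.2]
opening: 0.0
grip_force: 0.0
```

```bash
python3 -m creep '[[-0.3,0,0,0,0,0,1],[-0.3,0,0,0,0,0,1],[-0.3,0,0,0,0,0,1],[-0.3,0,0,0,0,0,1],[-0.3,0,0,0,0,0,1],[-0.3,0,0,0,0,0,1],[-0.3,0,0,0,0,0,1],[-0.3,0,0,0,0,0,1],[-0.3,0,0,0,0,0,1],[-0.3,0,0,0,0,0,1],[-0.3,0,0,0,0,0,1],[-0.3,0,0,0,0,0,1],[-0.3,0,0,0,0,0,1],[-0.3,0,0,0,0,0,1],[-0.3,0,0,0,0,0,1],[-0.3,0,0,0,0,0,1],[-0.3,0,0,0,0,0,1],[-0.3,0,0,0,0,0,1],[0,0,0,0,0,0,1],[0,0,0,0,0,0,1]]' && python3 -m creep '[[1,0,0,0,0,0,1],[1,0,0,0,0,0,1],[0,0,-2.5,0,0,0,1],[0,0,-2.5,0,0,0,1],[0,0,-2.5,0,0,0,1],[0,0,-2.5,0,0,0,1],[0,0,-2.5,0,0,0,1],[-3,-1,0,0,0,0,1],[-3,-1,0,0,0,0,1],[-3,-1,0,0,0,0,1],[0,0,0,0,0,0,1],[0,0,0,0,0,0,1]]'; python3 - <<'E'
from plant import eyes
import cv2
cv2.imwrite('pics/w3.png',eyes.camera('wrist')[:,:,::-1])
E
```

```text
clock: 8.2
tool_pos: [0.5407, 0.1284, 0.1072]
eef_rot: [-3.142, -0.0, -3.112]
wrist_force: [-0.0, 0.7, 0.4]
opening: -0.003
grip_force: 0.0
clock: 9.2
tool_pos: [0.6118, 0.1, 0.2315]
eef_rot: [-3.142, -0.001, -3.113]
wrist_force: [-0.6, -0.3, -0.1]
opening: 0.003
grip_force: 0.0
```

View pics/w3.png

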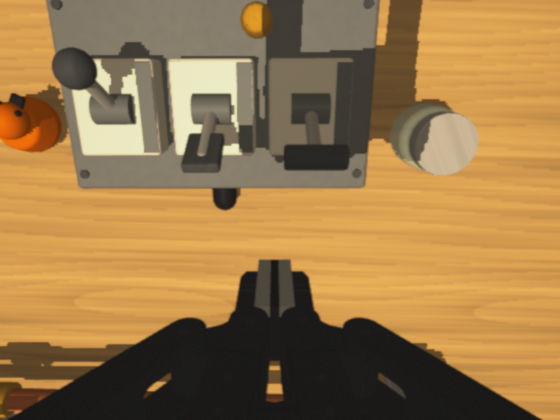

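The crossbar at (316,157) is now over to the far side, and the ball at (75,69) is over towards the robot. The paddle at (203,152) hasn't moved, the cap, bird and jar are in place, and the gripper is clear of everything.

```bash
python3 -c "
from plant import workorder; print(workorder.close_job())"
```

```text
the job is handed in; nothing more can be done
None
```

I pushed the ball lever over first, then the crossbar lever. The last picture shows both in their other positions, the paddle lever still in its first and the cap, bird and jar in place; the job is handed in, but no verdict came back.

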